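# Index the ferrule jig to its next click and hold the inspection probe on the ferrule

## Robot

A 6-joint arm with a two-finger parallel gripper is mounted at the origin on a cart in front of the work surface, level with it; the furniture and walls round the work are solid. World frame = base frame: x ahead of the robot, y to its left, z up, the work surface at z = 0. Lengths are in m, angles in rad, forces in N, time in s.
With the tool pointing down it reaches from about 0.35 to 0.95 m from the base axis. Payload 17.4 kg.
Tool frame: the origin (TCP) lies at the centre of the arm's flange, where the gripper is bolted on; the fingertips stand 186 mm ahead of it and the grasp point (between the pads) lies 167 mm ahead of it; z points along the fingers, y is the line along which they close (so a half turn about z gives the same grasp; the last joint's range is limited). The gripper opens to 93 mm and grips with 3 to 60 N. Pads are 15 mm wide; open, the fingers measure 128 mm over their backs; the gripper's body (75 mm by 188 mm) begins 65 mm behind the grasp point.
Start: joints at [1.133, 0.116, 1.442, -0, 1.584, -0.038], TCP at [0.263, 0.622, 0.405] pointing down, gripper open.
Joint ranges: [-2.83, 2.83], [-0.83, 2.19], [0.07, 2.5], [-1.14, 4.28], [0.01, 3], [-2.97, 2.97]. Speed limits (rad/s): [1.89, 1.89, 2.22, 3.14, 3.14, 3.14].

## Interface

Orientations are given as a unit quaternion [x, y, z, w].
In Python, from cell import bot, viewer gives the robot as it stands.
- The arm moves only by the tool jog_arm, never from a script. Its arguments are lists of equal length, an entry for each row: "xyz": the shift along the tool's x, y, z in units of 50 mm (1.0 is 50 mm), a list of three; "dr": the turn, a rotation vector about the tool's x, y, z in units of 10 degrees (1.0 is 10 degrees), a list of three. In form: {"xyz": [[tx, ty, tz], ...], "dr": [[rx, ry, rz], ...]}. A call has 1 to 12 rows; each row shifts and turns the commanded pose from where the row before left it, along the tool's axes as they then stand; what a row does not reach is not made up. A row lasts 1/8 s, in which the tool goes at most 62.5 mm and 10.7 degrees, less where a joint would pass 70% of its speed; a pose out of reach is approached as far as the arm can. A call is refused whole if a number of a shift passes 1 or a number of a turn 1, either way. A call with a gripper value outside its range is refused whole. "fingers" is the closure, from 0 (fully open) to 1 (shut), set as the call begins (left out, the last holds). The fingers move at their own pace and stop on an object; "squeeze" is the grip in N (left out, the last holds). Time passes only in rows, so rows that do not move let the fingers close. It gives the time, the measured TCP pose, the force, the opening and the grip force at its end, in the units of the state.
- bot.get_state(): the state, without advancing time (a new reading comes with each control period).
- viewer.camera(name): name is "side" or "top" or "wrist"; returns the picture (480x640x3 uint8, red, green, blue); there is no depth.
- viewer.camera_model(name): a dict with "mtx" (3x3 intrinsics, pixels), "world_from_camera" (4x4, takes a point from camera to world coordinates). Camera axes: x right, y down, z forward; pixel columns grow to the right and rows downward; lengths in m; the calibration is good to about 2 mm. The wrist camera is an equidistant fisheye: a pixel r from the principal point sees the ray r / f radians off the axis. A picture is of the moment at which its call begins: read the wrist's pose just before it. camera_model takes no time and is no camera call; for the wrist camera it gives the pose at the moment of the call.
- bot.job_done(): hands the job in; it is judged then, once.
The state is a dict: "time": time; "joint_pos": joint angles; "dq": joint speeds; "tau": joint torques, N m; "ee_pos": TCP position; "eef_rot": TCP orientation; "wrist_force": force on the tool from outside, world axes, zero at the start; "torque": the same for the moment, N m; "opening": finger opening in m; "grasp_force": force on a finger pad.
Only numpy, scipy, OpenCV 4.12 (cv2) and the standard library are available. Lean on these libraries where they do the work, as an engineer would, in place of code of your own. Each camera call takes 0.05 s, during which the arm holds its last target. There are 200 camera calls.

## Task

Polished fibre ferrules are being inspected one at a time through the round window in the clear dust cover of the inclined indexing jig, but its turret was left between two clicks: turn it clockwise by its black bar knob until it clicks into the next position, with the bar's pointed end towards the window and a ferrule seat centred under it. Then lift the grey inspection probe out of its rest and put its steel nose through the window into that seat, square to the inclined cover, pressing lightly so that the sprung nose is pushed in about half way. Keep holding it there: the program finishes with the gripper still holding the probe on the ferrule, and the other things on the table are left alone.

Things in the scene. Friction and masses are not known exactly. Their poses are not given: they have to be found in the camera images.
- stand: Fixed jig: foot 160x150x8 mm (origin: centre of its underside) under a deck tilted 20 deg about the foot's y, low edge on its -x side, towards the robot. Measured square to the deck from its centre, 55 mm above the origin: turret disc (112 mm across) top at 16 mm, clear cover 148x138 mm at 22 to 25, knob 30 to 55. The cover's window: 26 mm across, 40 mm down the slope (-x) from the turret's axis.
- window (a point): Fixed point on the window's axis at the height of the seats' floor, 9 mm below the cover's upper face: where the wanted seat's centre stands once the turret has clicked. Frame: z square to the deck, out of the cover; x up the slope.
- turret (a joint): Turret angle about the deck's normal, rad; grows clockwise seen from above. Sprung clicks every 1.047: 0, 1.047, 2.094... Starts between 0 and 1.047, to go to 1.047. Between clicks it stays where left (friction 0.05 N m); entering or leaving a click takes about 0.25 N m and the click draws the turret in over the last 0.1 rad.
- knob (a point): Centre of the black bar knob on the turret's axis, mid height of the bar. Bar 16 mm wide, 25 high (12 above and below this point), 5 mm clear of the cover; reaches 26 mm from the axis at its pointed end, 36 at its round end. Turns with the turret: x along the bar to its pointed end, z along the turret's axis, out of the cover. At the wanted click x points down the slope at the window.
- port (a point): Spot to touch: centre of the floor of the seat that must come under the window, with a small white ferrule. Turns with the turret, 40 mm from the axis under the knob's pointed end, 9 mm below the cover's upper face. The seat is a brass collar 13 mm inside, 19 outside, 3 high. Frame as knob, z square to the deck.
- probe: Grey inspection probe, about 155 g, loose, upright in its rest. Origin: nose tip when fully out; z from nose to rear. Body 34 mm (x) by 26 mm (y), rounded, from z = 60 to 116 mm, cap to 118: grip across the 26 mm. Barrel 18 mm across from z = 40 to 60, tapering from 30; below it the steel nose, 8 mm across. Draw it straight up out of the rest.
- nose (a joint): How far the sprung nose is pushed into the probe, m: 0 fully out, 0.008 fully in. Takes about 1 N to start, 2.3 N at 4 mm, 3.5 N at the end.
- nose_tip (a point): Tip of the nose, moving with it; z along the probe from nose to rear.
- rest: The probe's rest, fixed: foot 84x74 mm, four posts, black top plate 64x54 mm whose upper face is 70 mm above the table, with a 21 mm hole in which the barrel hangs; the probe's body sits on the plate, nose tip 10 mm above the table. Origin: centre of the underside.
- swab_jar: Bystander: clear glass jar with cotton swabs, 67 mm across, 127 high; origin: centre of its underside.
- tweezers: Bystander: steel tweezers lying flat, 122 mm long; origin: centre of its underside.
- power_brick: Bystander: black mains adapter brick, 130x64x38 mm; origin: centre of its underside.
- adapter_0: Bystander: small metal fibre adapter, 34 mm long, 12 mm thick; origin: centre of its underside.
- adapter_1: Bystander: small metal fibre adapter, 34 mm long, 12 mm thick; origin: centre of its underside.
- usb_stick: Bystander: pale USB stick, 54x18x8 mm; origin: centre of its underside.
- clear_box: Bystander: flat clear hinged box, 110x75x13 mm; origin: centre of its underside.
- fibre_cleaver: Bystander: black and grey fibre cleaver, 85x58x51 mm; origin: centre of its underside.
Not all that is in view belongs to the job. Leave any purple look-alike of the rest alone. Several things have the shape of the probe; the one meant has the colours described above.

How it is judged:
By the outcome, as a careful person would: the job done as asked, in the order asked, and still so for the second after the job is handed in, while the arm keeps its last pose, push and grip.
It also fails if it takes over 51 s, if anything falls off the work surface, if the arm or the gripper's body presses on something with over 40 N, if the wrist force passes 120 N, or if a joint passes its speed limit or range.

## Working session

There is one attempt and no reset: what is moved stays moved. The work goes in short steps, Python scripts to look and compute and a tool call to move; the robot and the scene stay as the last step left them, time stands still between calls to the robot, and variables do not carry over. Pictures are saved under pics/ and viewed, at most 10 in all, crops included, and the job is handed in when it is done.

Besides the shell and the picture viewer there is one more tool, called by a JSON object that holds its "name" and its "arguments", one argument or row to a line. jog_arm: Moves the arm, as the interface text tells. Its arguments: {"type":"object","properties":{"xyz":{"type":"array"},"dr":{"type":"array"},"fingers":{"type":"number"},"squeeze":{"type":"number"}},"required":["xyz","dr"]}

```bash
mkdir -p pics; ls
python3 - <<'E'
from cell import bot,viewer
import cv2,numpy as np
s=bot.get_state();print(s)
for n in("side","top","wrist"):
    m=viewer.camera_model(n);im=viewer.camera(n)
    cv2.imwrite(f"pics/{n}0.png",im[:,:,::-1]);print(n,np.round(m["mtx"],2).tolist(),np.round(m["world_from_camera"],4).tolist())
E
```

```text
pics
{'time': 0.0, 'joint_pos': array([ 1.13320006e+00,  1.16470148e-01,  1.44228680e+00, -2.46326552e-05,
        1.58401641e+00, -3.78127658e-02]), 'dq': array([ 1.21838832e-03,  1.11060863e-03,  1.49720353e-03, -2.58810575e-06,
        2.25159142e-04, -8.22343100e-04]), 'tau': array([-2.13550353e-03, -7.21272540e+01, -6.22600722e+01,  7.79162650e-02,
        2.40026502e-02, -5.48728576e-05]), 'ee_pos': array([0.26274151, 0.62176498, 0.40400237]), 'eef_rot': array([ 1.98563354e-01,  9.80087877e-01, -5.76651735e-04, -1.27042470e-04]), 'wrist_force': array([-0.54042686,  0.93546435, -0.7713867 ]), 'torque': array([0.00161728, 0.00619371, 0.04226444]), 'grasp_force': 0.0, 'opening': 0.09307688220401644}
side [[510.75, 0.0, 324.54], [0.0, 510.75, 235.31], [0.0, 0.0, 1.0]] [[-0.9512, -0.1857, 0.2464, 0.2017], [-0.3082, 0.6112, -0.729, 1.1209], [-0.0153, -0.7694, -0.6386, 1.0726], [0.0, 0.0, 0.0, 1.0]]
top [[594.3, 0.0, 322.34], [0.0, 594.3, 240.31], [0.0, 0.0, 1.0]] [[-0.4604, -0.8102, 0.3627, -0.0908], [-0.8876, 0.4251, -0.1773, 0.3177], [-0.0106, -0.4036, -0.9149, 1.7542], [0.0, 0.0, 0.0, 1.0]]
wrist [[371.65, 0.0, 325.58], [0.0, 371.65, 244.15], [0.0, 0.0, 1.0]] [[0.3899, 0.8805, 0.2697, 0.1872], [0.9208, -0.3726, -0.115, 0.6532], [-0.0008, 0.2932, -0.9561, 0.3842], [0.0, 0.0, 0.0, 1.0]]
```

View pics/side0.png

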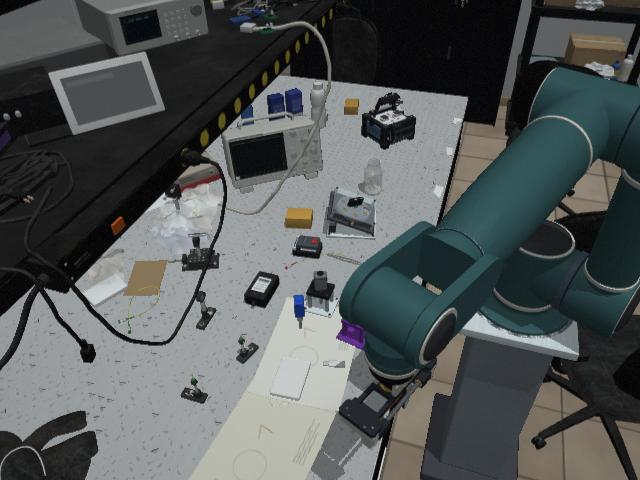

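View pics/top0.png

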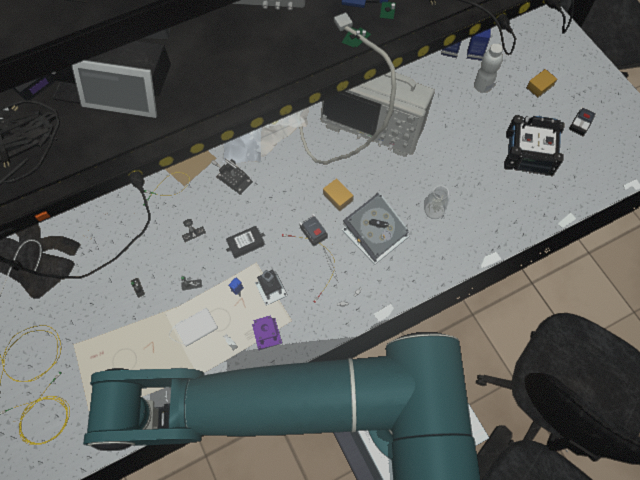

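The jig is at about (350,215) in the side view and (377,228) in the top view. There are three probe or rest candidates:
- **Grey probe in black-topped rest:** side (320,288), top (268,283). It fits the description.
- **Blue probe look-alike:** side (299,310), top (236,286).
- **Purple rest:** side (350,330), top (266,332).

I'll confirm this in an enlarged crop.

Run:
```python
import cv2,numpy as np
t=cv2.imread("pics/top0.png");s=cv2.imread("pics/side0.png")
a=cv2.resize(t[185:285,335:435],(400,400),interpolation=cv2.INTER_CUBIC)
b=cv2.resize(t[255:325,225:295],(400,400),interpolation=cv2.INTER_CUBIC)
c=cv2.resize(s[185:245,315:385],(400,343),interpolation=cv2.INTER_CUBIC)[:200*2]
d=cv2.resize(s[258:328,290:360],(400,400),interpolation=cv2.INTER_CUBIC)
c=cv2.copyMakeBorder(c,0,57,0,0,cv2.BORDER_CONSTANT)
o=np.vstack([np.hstack([a,b]),np.hstack([c,d])]);cv2.imwrite("pics/crop1.png",cv2.resize(o,(600,600)))
```

```text
(no output)
```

View pics/crop1.png

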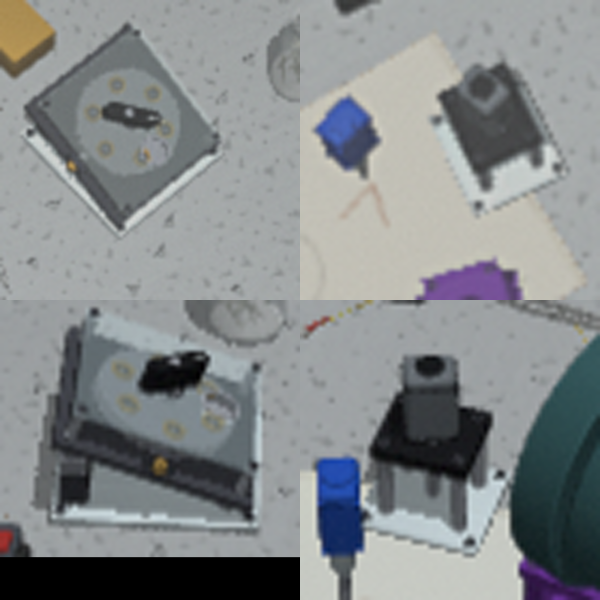

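The crop confirms it: the grey probe stands in the black-topped rest, and the blue probe and purple rest are the look-alikes. The window shows as a bright circle at crop (150,148) in the top view, off the knob. Next I'll triangulate.

```bash
cat > h.py <<'E'
import numpy as np,cv2
from cell import bot,viewer
from scipy.spatial.transform import Rotation as R
def ray(m,uv):
    K=m["mtx"];T=m["world_from_camera"];d=np.linalg.inv(K)@[uv[0],uv[1],1.]
    return T[:3,3],T[:3,:3]@(d/np.linalg.norm(d))
def fray(m,uv):
    K=m["mtx"];T=m["world_from_camera"];p=np.array([uv[0]-K[0,2],uv[1]-K[1,2]]);r=np.hypot(*p);th=r/K[0,0]
    d=np.r_[p/max(r,1e-9)*np.sin(th),np.cos(th)];return T[:3,3],T[:3,:3]@d
def tri(rays):
    A=sum(np.eye(3)-np.outer(d,d) for o,d in rays);b=sum((np.eye(3)-np.outer(d,d))@o for o,d in rays)
    p=np.linalg.solve(A,b);return p,[np.linalg.norm(np.cross(p-o,d)) for o,d in rays]
def onz(r,z): o,d=r;return o+d*(z-o[2])/d[2]
def fproj(m,p):
    T=m["world_from_camera"];q=T[:3,:3].T@(np.asarray(p)-T[:3,3]);th=np.arctan2(np.hypot(q[0],q[1]),q[2]);K=m["mtx"]
    return K[:2,2]+K[0,0]*th*q[:2]/np.hypot(q[0],q[1])
E
python3 - <<'E'
from h import *
t=viewer.camera_model("top");s=viewer.camera_model("side")
ca=lambda x,y:(335+x/3-.3,185+y/3-.3); cb=lambda x,y:(225+(x-300)/4.286-.4,255+y/4.286-.4)
cc=lambda x,y:(315+x/4.286-.4,185+(y-300)/4.286-.4); cd=lambda x,y:(290+(x-300)/4.286-.4,258+(y-300)/4.286-.4)
for n,a,b in[("knob",ca(131,115),cc(172,372)),("window",ca(152,148),cc(222,407)),("cap",cb(484,88),cd(430,366)),
  ("orange",ca(71,167),cc(159,465)),("coverA(left/far)",ca(27,108),cc(70,415)),("coverB low",ca(121,222),cc(248,510)),("coverC",ca(220,143),cc(257,368)),("coverD",ca(129,28),cc(95,313))]:
    p,e=tri([ray(t,a),ray(s,b)]);print(n,np.round(p,3),np.round(e,4))
for x in[(25,130),(120,236),(220,152)]:print("foot",np.round(onz(ray(t,ca(*x)),.008),3))
for x in[(55,522),(257,525)]:print("footS",np.round(onz(ray(s,cc(*x)),.008),3))
for x in[(437-0,120),(478,212),(568,172)]:print("rest",np.round(onz(ray(t,cb(*x)),.004),3))
for x in[(470,552),(510,475)]:print("restS",np.round(onz(ray(s,cd(*x)),.004),3))
E
```

```text
knob [ 0.537 -0.183  0.099] [0. 0.]
window [ 0.502 -0.192  0.069] [0.0031 0.0031]
cap [0.53  0.195 0.128] [0. 0.]
orange [ 0.525 -0.108  0.069] [0.0001 0.0001]
coverA(left/far) [ 0.587 -0.088  0.115] [0.0006 0.0006]
coverB low [ 0.463 -0.136  0.018] [0.0007 0.0007]
coverC [ 0.485 -0.262  0.056] [0.0034 0.0034]
coverD [ 0.615 -0.226  0.112] [0.0047 0.0047]
foot [ 0.609 -0.1    0.008]
foot [ 0.454 -0.13   0.008]
foot [ 0.489 -0.273  0.008]
footS [ 0.602 -0.092  0.008]
footS [ 0.455 -0.133  0.008]
rest [0.57  0.227 0.004]
rest [0.493 0.231 0.004]
rest [0.49  0.16  0.004]
restS [0.494 0.229 0.004]
restS [0.489 0.157 0.004]
```

```bash
cat >> h.py <<'E'
def frame(z,xa):  # tool R with z axis and x axis near horizontal angle xa(deg)
    z=np.array(z,float);z/=np.linalg.norm(z);x=np.array([np.cos(np.radians(xa)),np.sin(np.radians(xa)),0]);x-=z*(x@z);x/=np.linalg.norm(x)
    return R.from_matrix(np.c_[x,np.cross(z,x),z])
def plan(p,Rt):
    s=bot.get_state();R0=R.from_quat(s["eef_rot"]);v=(R0.inv()*Rt).as_rotvec(degrees=True)/10
    print("t %.2f"%s["time"],"F",np.round(s["wrist_force"],1),"grip",s["opening"],s["grasp_force"],"j",np.round(s["joint_pos"],2))
    print("dr total",np.round(v,3),"| then xyz total",np.round(Rt.inv().apply(np.asarray(p)-s["ee_pos"])/.05,3),"| xyz before rot",np.round(R0.inv().apply(np.asarray(p)-s["ee_pos"])/.05,3))
E
python3 -c "
from h import *
plan([.47,.195,.40],frame([0,0,-1],0))"
```

```text
t 0.15 F [-0.3  0.3 -0.2] grip 0.09306490798172942 0.0 j [ 1.13  0.12  1.44  0.    1.58 -0.04]
dr total [-2.0000e-03  7.0000e-03  1.5709e+01] | then xyz total [4.145 8.536 0.084] | xyz before rot [-7.14  -6.249  0.089]
```

{"name": "jog_arm", "arguments": {
  "xyz": [
    [-0.8, -0.7, 0],
    [-0.8, -0.7, 0],
    [-0.8, -0.7, 0],
    [-0.8, -0.7, 0],
    [-0.8, -0.7, 0],
    [-0.8, -0.7, 0],
    [-0.8, -0.7, 0],
    [-0.8, -0.7, 0],
    [-0.74, -0.65, 0],
    [0, 0, 0],
    [0, 0, 0],
    [0, 0, 0]
  ],
  "dr": [
    [0, 0, 0],
    [0, 0, 0],
    [0, 0, 0],
    [0, 0, 0],
    [0, 0, 0],
    [0, 0, 0],
    [0, 0, 0],
    [0, 0, 0],
    [0, 0, 0],
    [0, 0, 0.9],
    [0, 0, 1],
    [0, 0, 1]
  ]
}}

```text
time: 1.65
ee_pos: [0.47, 0.1947, 0.4045]
eef_rot: [0.44, 0.898, -0.0, -0.0]
wrist_force: [-0.8, 0.2, -0.8]
opening: 0.0929
grasp_force: 0.0
```

{"name": "jog_arm", "arguments": {
  "xyz": [
    [0, 0, 0],
    [0, 0, 0],
    [0, 0, 0],
    [0, 0, 0],
    [0, 0, 0],
    [0, 0, 0],
    [0, 0, 0],
    [0, 0, 0],
    [0, 0, 0]
  ],
  "dr": [
    [0, 0, 1],
    [0, 0, 1],
    [0, 0, 1],
    [0, 0, 1],
    [0, 0, 1],
    [0, 0, 1],
    [0, 0, 1],
    [0, 0, 0],
    [0, 0, 0]
  ]
}}

```text
time: 2.78
ee_pos: [0.4699, 0.195, 0.4047]
eef_rot: [0.873, 0.487, -0.0, -0.0]
wrist_force: [0.3, 1.5, -0.3]
opening: 0.093
grasp_force: 0.0
```

Run:
```python
from h import *
import pickle
m=viewer.camera_model("wrist");im=viewer.camera("wrist");pickle.dump(m,open("w1.pkl","wb"));cv2.imwrite("pics/w1.png",im[:,:,::-1])
y=np.radians(13.4);Rw=R.from_euler("zy",[y,-np.radians(20)]);n=Rw.apply([0,0,1]);print(n)
plan(np.array([.537,-.186,.097])+n*.30,frame(-n,45))
```

```text
[-0.34202014  0.          0.93969262]
t 2.83 F [-0.8 -0.7 -0. ] grip 0.09293423181041804 0.0 j [ 0.34 -0.25  1.79  0.    1.6   0.9 ]
dr total [-1.591  1.219  1.139] | then xyz total [-6.13   4.603  0.241] | xyz before rot [-6.855  3.4    0.516]
```

View pics/w1.png

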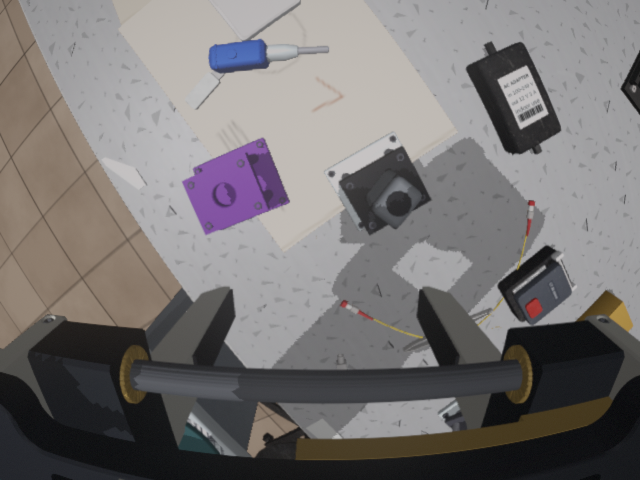

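The grey probe's cap is at about (399,203) in its rest plate (383,190). The purple rest is at (235,187) and the blue probe at (240,55). Now on to the jig, with the Euler order in my script corrected.

```bash
cat >> h.py <<'E'
YAW=13.4
def deck(yaw=None): return R.from_euler("ZY",[YAW if yaw is None else yaw,-20],degrees=True)
E
python3 - <<'E'
from h import *
D=deck();n=D.apply([0,0,1]);print(n)
plan(np.array([.537,-.186,.097])+n*.30,frame(-n,45))
E
```

```text
[-0.33270895 -0.07926245  0.93969262]
t 2.83 F [-0.8 -0.7 -0. ] grip 0.09293423181041804 0.0 j [ 0.34 -0.25  1.79  0.    1.6   0.9 ]
dr total [-1.263  1.556  1.156] | then xyz total [-6.353  5.071 -0.375] | xyz before rot [-7.23   3.698  0.516]
```

{"name": "jog_arm", "arguments": {
  "xyz": [
    [-0.8, 0.41, 0.06],
    [-0.8, 0.41, 0.06],
    [-0.8, 0.41, 0.06],
    [-0.8, 0.41, 0.06],
    [-0.8, 0.41, 0.06],
    [-0.8, 0.41, 0.06],
    [-0.8, 0.41, 0.06],
    [-0.8, 0.41, 0.05],
    [-0.83, 0.42, 0.05],
    [0, 0, 0],
    [0, 0, 0],
    [0, 0, 0]
  ],
  "dr": [
    [0, 0, 0],
    [0, 0, 0],
    [0, 0, 0],
    [0, 0, 0],
    [0, 0, 0],
    [0, 0, 0],
    [0, 0, 0],
    [0, 0, 0],
    [0, 0, 0],
    [-0.42, 0.52, 0.39],
    [-0.42, 0.52, 0.39],
    [-0.42, 0.52, 0.38]
  ]
}}

```text
time: 4.32
ee_pos: [0.4359, -0.2099, 0.3788]
eef_rot: [0.905, 0.387, 0.173, 0.03]
wrist_force: [0.6, 0.2, -0.5]
opening: 0.0927
grasp_force: 0.0
```

{"name": "jog_arm", "arguments": {
  "xyz": [
    [0, 0, 0],
    [0, 0, 0]
  ],
  "dr": [
    [0, 0, 0],
    [0, 0, 0]
  ]
}}

```text
time: 4.58
ee_pos: [0.4359, -0.2097, 0.3788]
eef_rot: [0.905, 0.389, 0.17, 0.03]
wrist_force: [-0.3, 0.1, 0.5]
opening: 0.0934
grasp_force: 0.0
```

Run:
```python
from h import *
import pickle
m=viewer.camera_model("wrist");im=viewer.camera("wrist");pickle.dump(m,open("w2.pkl","wb"));cv2.imwrite("pics/w2.png",im[:,:,::-1])
print(fproj(m,[.537,-.186,.097]))
a=cv2.imread("pics/w1.png")[130:240,325:445]
cv2.imwrite("pics/crop2.png",cv2.resize(a,(720,660))[:600])
print(bot.get_state()["joint_pos"])
```

```text
[326.71883209 237.15412423]
[-0.55928338 -0.37358468  1.93808273  0.25156339  1.33555685  0.17072736]
```

View pics/w2.png

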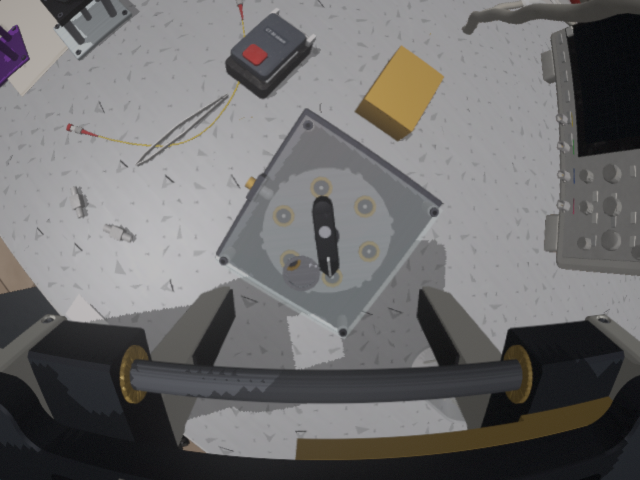

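View pics/crop2.png

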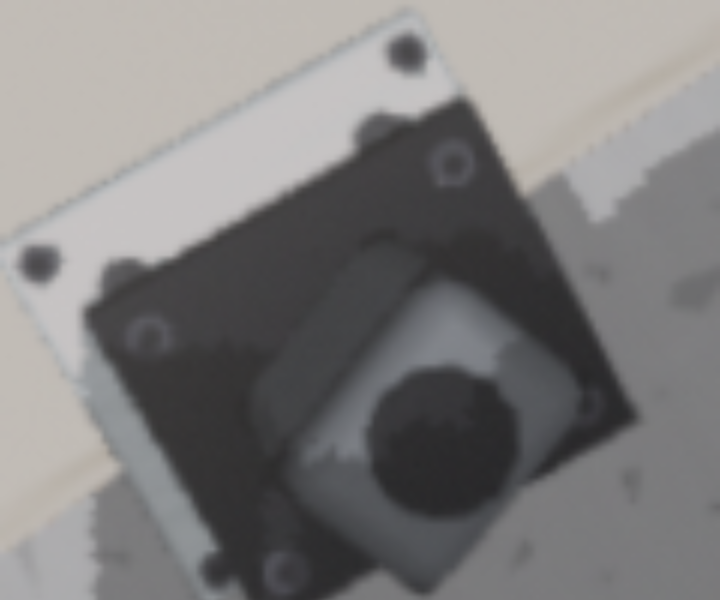

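The jig from above: cover corners at (307,108), (441,204), (343,334) and (218,261). The window is the dark disc at (302,270). The knob runs from its round end at (322,198) to its pointed end at (333,276). In crop2 the probe body is turned about 20° relative to its rest. Next I'll fit the jig pose to these points.

Run:
```python
from h import *
import pickle
from scipy.optimize import least_squares
m=pickle.load(open("w2.pkl","rb"))
im=cv2.imread("pics/w2.png");c=im[95:345,205:455]
cv2.imwrite("pics/crop3.png",cv2.resize(c,(600,600),interpolation=cv2.INTER_CUBIC))
L=np.array([[.074,.069,.025],[.074,-.069,.025],[-.074,-.069,.025],[-.074,.069,.025],[-.04,0,.025]])
P=np.array([[307,108],[441,204],[343,334],[218,261],[302,270]],float)
def f(v):
    D=deck(v[2]);return np.array([fproj(m,D.apply(l)+[v[0],v[1],.055]) for l in L])
r=least_squares(lambda v:(f(v)-P).ravel(),[.55,-.186,13.4],loss="soft_l1",x_scale=[.01,.01,1]);v=r.x
print(v,np.round(f(v)-P,1).tolist())
D=deck(v[2]);n=D.apply([0,0,1]);o=np.array([v[0],v[1],.055])
print("knob px pred",fproj(m,o+n*.055),"knob pt",o+n*.0425)
# bar ends on plane h=.055
def onp(uv,h):
    a,d=fray(m,uv);return D.inv().apply(a+d*((o+n*h-a)@n)/(d@n)-o)
for uv,h in [((322,198),.055),((333,276),.055),((325,232),.055),((302,270),.025),((321,188),.016),((364,207),.016),((369,251),.016),((333,277),.016),((284,215),.016)]:
    q=onp(uv,h);print(uv,np.round(q*1000,1),"ang",np.degrees(np.arctan2(q[1],q[0])).round(1))
```

```text
[ 0.55187139 -0.18335218 13.34564012] [[-1.4, 2.4], [2.2, 0.3], [2.8, 0.7], [-2.1, -2.7], [0.1, -1.2]]
knob px pred [327.55194572 241.74219617] knob pt [ 0.53772807 -0.18670742  0.09493694]
(322, 198) [25.9 21.8 55. ] ang 40.1
(333, 276) [-21.1 -18.9  55. ] ang -138.1
(325, 232) [ 5.4  5.8 55. ] ang 47.3
(302, 270) [-41.   -0.5  25. ] ang -179.2
(321, 188) [26.6 23.8 16. ] ang 41.8
(364, 207) [ 33.  -15.6  16. ] ang -25.3
(369, 251) [  3.1 -41.7  16. ] ang -85.8
(333, 277) [-34.7 -28.8  16. ] ang -140.3
(284, 215) [-10.1  37.7  16. ] ang 105.0
```

View pics/crop3.png

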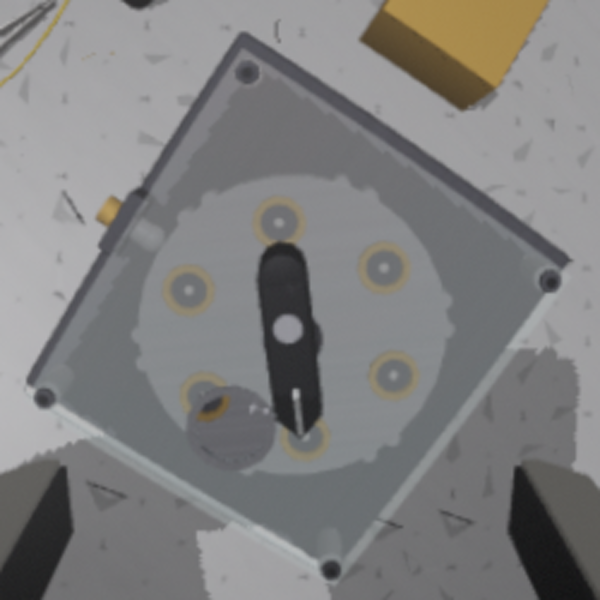

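Run:
```python
from h import *
import pickle
from scipy.optimize import least_squares
m=pickle.load(open("w2.pkl","rb"))
T=m["world_from_camera"];D=deck(13.35);o=np.array([.5519,-.1834,.055])
print("cam in deck",D.inv().apply(T[:3,3]-o),"axis",D.inv().apply(T[:3,2]))
s=bot.get_state();Rt=R.from_quat(s["eef_rot"]);print("cam in tool",Rt.inv().apply(T[:3,3]-s["ee_pos"]),"\n",np.round(Rt.inv().as_matrix()@T[:3,:3],3))
c=lambda x,y:[205+x/2.4-.3,95+y/2.4-.3]
obs=[("c",.074,.069,.025,*c(244,33)),("c",.074,-.069,.025,*c(570,264)),("c",-.074,-.069,.025,*c(332,578)),("c",-.074,.069,.025,*c(30,388)),("w",-.04,0,.025,*c(231,428))]
bar=[(.036,c(281,243)),(-.026,c(298,437))]
seats=[c(279,222),c(384,267),c(394,375),c(305,437),c(203,397),c(189,290)]
def model(v):
    D=R.from_euler("ZYX",[v[2],v[5],v[6]],degrees=True);o=np.array([v[0],v[1],v[4]]);r=[]
    for _,x,y,z,u,w in obs: r+=list(fproj(m,D.apply([x,y,z])+o)-[u,w])
    for k,uv in bar: a=np.radians(v[3]);r+=list(fproj(m,D.apply([k*np.cos(a),k*np.sin(a),.055])+o)-uv)
    for i,uv in enumerate(seats): a=np.radians(v[3]-60*i);r+=list(fproj(m,D.apply([.04*np.cos(a),.04*np.sin(a),.018])+o)-uv)
    return np.array(r)
x0=np.array([.552,-.183,13.35,42,.055,-20,0.])
for free in([0,1,2,3],[0,1,2,3,4],[0,1,2,3,4,5,6]):
    def g(q): v=x0.copy();v[free]=q;return model(v)
    r=least_squares(g,x0[free],x_scale=np.array([.01,.01,1,1,.01,1,1])[free],loss="soft_l1");print(np.round(r.x,4),r.cost);print(np.round(g(r.x).reshape(-1,2),1).tolist())
```

```text
cam in deck [0.06752918 0.04564502 0.32493335] axis [-0.24764676 -0.16064107 -0.95543997]
cam in tool [0.08162305 0.00026157 0.01981019] 
 [[-0.    -0.956 -0.294]
 [ 1.    -0.    -0.   ]
 [-0.    -0.294  0.956]]
[ 0.5494 -0.1848 12.5612 40.122 ] 19.934163031855874
[[-0.1, 4.8], [0.6, 4.3], [0.5, 2.3], [-2.5, 3.5], [-0.3, -1.4], [-0.7, 2.7], [1.1, 0.1], [0.3, -1.0], [0.2, -0.6], [-0.3, -0.5], [-0.4, -1.1], [0.4, -1.6], [-0.2, -1.5]]
[ 0.5496 -0.185  12.5668 40.134   0.054 ] 19.806932129158916
[[-0.0, 5.2], [0.3, 4.4], [0.5, 2.1], [-2.2, 3.5], [-0.2, -1.5], [-0.7, 2.9], [1.2, -0.0], [0.4, -0.8], [0.1, -0.4], [-0.4, -0.6], [-0.4, -1.1], [0.5, -1.7], [-0.0, -1.3]]
[  0.5493  -0.1855  12.6292  40.1292   0.0538 -18.9973  -1.2145] 19.270226718747463
[[-0.0, 5.4], [0.2, 4.2], [0.7, 3.5], [-2.1, 3.5], [-0.2, -1.2], [-1.0, 1.5], [0.9, -0.7], [0.4, -0.8], [0.0, -0.4], [-0.3, -0.2], [-0.3, -0.6], [0.5, -1.3], [0.1, -1.3]]
```

```bash
cat >> h.py <<'E'
YAW=13.0
O=np.array([.5495,-.1855,.055]);D=deck();N=D.apply([0,0,1])
def dtool(a): a=np.radians(a);x=np.array([np.cos(a),np.sin(a),0]);z=np.array([0,0,-1.]);return R.from_matrix(D.as_matrix()@np.c_[x,np.cross(z,x),z])
E
python3 -c "
from h import *
plan(O+N*.2155,dtool(40))"
```

```text
t 4.62 F [-0.  -0.6 -0.3] grip 0.09286284690638179 0.0 j [-0.56 -0.37  1.94  0.25  1.34  0.17]
dr total [-0.015  0.003 -0.651] | then xyz total [-0.052  0.008  2.569] | xyz before rot [-0.049  0.021  2.569]
```

{"name": "jog_arm", "arguments": {
  "xyz": [
    [-0.05, 0.01, 0],
    [0, 0, 0.6],
    [0, 0, 0.6],
    [0, 0, 0.6],
    [0, 0, 0.47],
    [0, 0, 0.3],
    [0, 0, 0],
    [0, 0, 0]
  ],
  "dr": [
    [-0.01, 0, -0.65],
    [0, 0, 0],
    [0, 0, 0],
    [0, 0, 0],
    [0, 0, 0],
    [0, 0, 0],
    [0, 0, 0],
    [0, 0, 0]
  ],
  "fingers": 0.5,
  "squeeze": 30
}}

```text
time: 5.62
ee_pos: [0.4778, -0.202, 0.2584]
eef_rot: [0.882, 0.438, 0.17, 0.041]
wrist_force: [0.1, -0.4, 0.4]
opening: 0.0462
grasp_force: 0.0
```

{"name": "jog_arm", "arguments": {
  "xyz": [
    [0, 0, 0],
    [0, 0, 0],
    [0, 0, 0],
    [0, 0, 0],
    [0, 0, 0],
    [0, 0, 0]
  ],
  "dr": [
    [0, 0, 0],
    [0, 0, 0],
    [0, 0, 0],
    [0, 0, 0],
    [0, 0, 0],
    [0, 0, 0]
  ],
  "fingers": 1
}}

```text
time: 6.38
ee_pos: [0.4773, -0.2016, 0.2574]
eef_rot: [0.882, 0.439, 0.169, 0.039]
wrist_force: [-10.7, 4.1, 6.4]
opening: 0.0158
grasp_force: 30.0
```

{"name": "jog_arm", "arguments": {
  "xyz": [
    [0, -0.02, 0],
    [0, 0, 0],
    [0, 0, 0],
    [0, 0, 0]
  ],
  "dr": [
    [0, 0, 0],
    [0, 0, 0.5],
    [0, 0, 0.5],
    [0, 0, 0]
  ]
}}

```text
time: 6.88
ee_pos: [0.4769, -0.2013, 0.2573]
eef_rot: [0.917, 0.36, 0.173, 0.026]
wrist_force: [-0.5, -1.9, 1.0]
opening: 0.0159
grasp_force: 30.0
```

{"name": "jog_arm", "arguments": {
  "xyz": [
    [0, 0, 0],
    [0, 0, 0],
    [0, 0, 0],
    [0, 0, 0],
    [0, 0, 0],
    [0, 0, 0],
    [0, 0, 0],
    [0, 0, 0]
  ],
  "dr": [
    [0, 0, 0.5],
    [0, 0, 0.5],
    [0, 0, 0.5],
    [0, 0, 0.5],
    [0, 0, 0.5],
    [0, 0, 0.5],
    [0, 0, 0],
    [0, 0, 0]
  ]
}}

```text
time: 7.88
ee_pos: [0.477, -0.2015, 0.2574]
eef_rot: [0.978, 0.112, 0.173, -0.019]
wrist_force: [3.4, -4.4, -0.7]
opening: 0.016
grasp_force: 30.0
```

```bash
python3 -c "
from h import *
plan(O+N*.2155,dtool(0));print(bot.get_state()['torque'])"
```

```text
t 7.88 F [ 3.4 -4.4 -0.7] grip 0.016039638349977688 30.011378824710846 j [-0.5  -0.22  2.02  0.26  1.09  0.75]
dr total [ 0.004 -0.01   0.006] | then xyz total [0.012 0.015 0.001] | xyz before rot [0.011 0.015 0.001]
[-0.73410537 -0.03724278 -0.38938064]
```

{"name": "jog_arm", "arguments": {
  "xyz": [
    [0, 0, 0],
    [0, 0, 0],
    [0, 0, 0],
    [0, 0, -0.4],
    [0, 0, -0.7],
    [0, 0, -0.7],
    [0, 0, -0.7],
    [0, 0, 0],
    [0, 0, 0]
  ],
  "dr": [
    [0, 0, 0],
    [0, 0, 0],
    [0, 0, 0],
    [0, 0, 0],
    [0, 0, 0],
    [0, 0, 0],
    [0, 0, 0],
    [0, 0, 0],
    [0, 0, 0]
  ],
  "fingers": 0.2
}}

```text
time: 9.0
ee_pos: [0.4351, -0.2109, 0.3739]
eef_rot: [0.979, 0.11, 0.173, -0.02]
wrist_force: [0.5, -1.0, -0.3]
opening: 0.0745
grasp_force: 0.0
```

Run:
```python
from h import *
import pickle
m=viewer.camera_model("wrist");im=viewer.camera("wrist");pickle.dump(m,open("w3.pkl","wb"));cv2.imwrite("pics/w3.png",im[:,:,::-1])
p=fproj(m,O+N*.025);print(p)
cv2.imwrite("pics/crop4.png",cv2.resize(im[int(p[1])-100:int(p[1])+100,int(p[0])-100:int(p[0])+100,::-1],(600,600),interpolation=cv2.INTER_CUBIC))
a=O+D.apply([-.04,0,.025]);print("win",fproj(m,a),"seat",fproj(m,O+D.apply([-.04,0,.018])),"tip",fproj(m,O+D.apply([-.026,0,.055])),"round",fproj(m,O+D.apply([.036,0,.055])))
```

```text
[326.59379325 233.45755285]
win [326.70293577 278.53412487] seat [326.6847406  275.50028885] tip [326.75270518 276.48854898] round [326.55436671 196.36816445]
```

View pics/crop4.png

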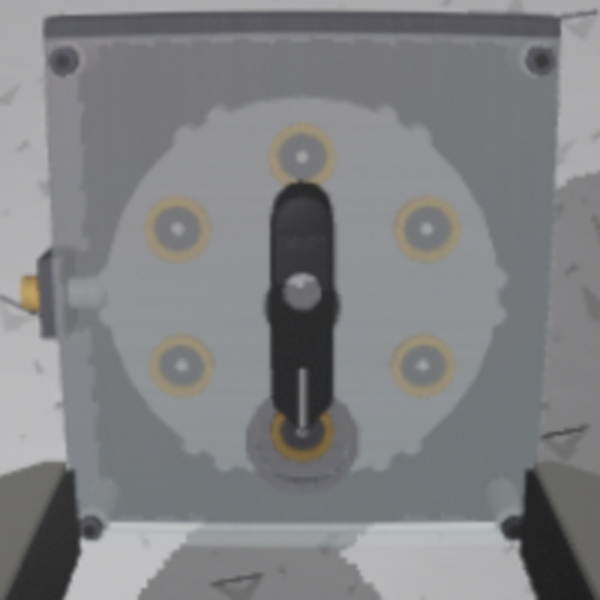

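The turret has clicked: the pointed end is at the window, and the seat (302,432) is concentric with the window (302,441) apart from parallax. Now the probe's pose, from w1.

Run:
```python
from h import *
import pickle
from scipy.optimize import least_squares
m=pickle.load(open("w3.pkl","rb"));c=lambda x,y:np.array([226+x/3-.33,133+y/3-.33])
S=[(302,432),(181,365),(177,229),(302,156),(427,229),(423,365)]
def f(v):
    r=[];o=O+D.apply([v[0],v[1],0])
    for i,s in enumerate(S): a=np.pi-i*np.pi/3;r+=list(fproj(m,o+D.apply([.04*np.cos(a),.04*np.sin(a),.018]))-c(*s))
    r+=list(fproj(m,o+D.apply([-.04,0,.025]))-c(302,441));return np.array(r)
r=least_squares(f,[0,0],x_scale=.01);print("deck shift mm",r.x*1000,np.round(f(r.x),1))
m=pickle.load(open("w1.pkl","rb"));c=lambda x,y:(325+x/6-.42,130+y/6-.42)
print("circle",onz(fray(m,c(443,442)),.128))
P=[onz(fray(m,c(*q)),.126)[:2] for q in[(285,460),(430,275),(580,395),(425,595)]];P=np.array(P);print(P,P.mean(0))
for i in range(4):
    d=P[(i+1)%4]-P[i];print(np.hypot(*d),np.degrees(np.arctan2(d[1],d[0])))
for q in [(90,310),(465,98),(637,420)]:print("plate",onz(fray(m,c(*q)),.07))
```

```text
deck shift mm [-0.74150642  0.21343638] [ 0.1 -0.4  0.1  0.4 -0.1  0.1 -0.1  0.2 -0.1 -0.2 -0.   0.1  0.1 -0.3]
circle [0.53158576 0.19600183 0.128     ]
[[0.51426269 0.20343558]
 [0.54026627 0.2137519 ]
 [0.54908048 0.19184244]
 [0.52066241 0.18007693]] [0.53106796 0.19727671]
0.027975216176675567 21.639568859991112
0.023615983509979198 -68.08500545622265
0.030757334691358263 -157.5096950795442
0.024219474602326766 105.3217249344059
plate [0.5017494  0.22355848 0.07      ]
plate [0.56333337 0.2222954  0.07      ]
plate [0.56266617 0.16845092 0.07      ]
```

```bash
cat >> h.py <<'E'
O=O+D.apply([-.0007,.0002,0])
E
python3 -c "
from h import *
plan([.532,.196,.40],frame([0,0,-1],22))"
```

```text
t 9.05 F [ 0.6  0.2 -0.5] grip 0.07439760954532001 0.0 j [-0.56 -0.37  1.95  0.25  1.33  0.75]
dr total [ 0.148 -1.999 -0.904] | then xyz total [ 4.844 -6.819 -0.53 ] | xyz before rot [ 3.655 -7.501  0.783]
```

{"name": "jog_arm", "arguments": {
  "xyz": [
    [0.4, -0.83, 0.08],
    [0.4, -0.83, 0.08],
    [0.4, -0.83, 0.08],
    [0.4, -0.83, 0.09],
    [0.4, -0.83, 0.09],
    [0.41, -0.84, 0.09],
    [0.41, -0.84, 0.09],
    [0.42, -0.84, 0.09],
    [0.41, -0.83, 0.09],
    [0, 0, 0],
    [0, 0, 0],
    [0, 0, 0]
  ],
  "dr": [
    [0, 0, 0],
    [0, 0, 0],
    [0, 0, 0],
    [0, 0, 0],
    [0, 0, 0],
    [0, 0, 0],
    [0, 0, 0],
    [0, 0, 0],
    [0, 0, 0],
    [0.05, -0.67, -0.3],
    [0.05, -0.67, -0.3],
    [0.05, -0.66, -0.3]
  ]
}}

```text
time: 10.55
ee_pos: [0.5318, 0.1963, 0.3996]
eef_rot: [0.981, 0.192, -0.003, 0.0]
wrist_force: [0.0, -0.8, 0.5]
opening: 0.0745
grasp_force: 0.0
```

{"name": "jog_arm", "arguments": {
  "xyz": [
    [0, 0, 0],
    [0, 0, 0]
  ],
  "dr": [
    [0, 0, 0],
    [0, 0, 0]
  ],
  "fingers": 0
}}

```text
time: 10.8
ee_pos: [0.5318, 0.1959, 0.4003]
eef_rot: [0.982, 0.19, 0.001, 0.0]
wrist_force: [-0.4, -0.5, -0.5]
opening: 0.0897
grasp_force: 0.0
```

Run:
```python
from h import *
import pickle
m=viewer.camera_model("wrist");im=viewer.camera("wrist");pickle.dump(m,open("w4.pkl","wb"));cv2.imwrite("pics/w4.png",im[:,:,::-1])
p=fproj(m,[.532,.196,.128]);print(p);x,y=int(p[0])-50,int(p[1])-50;print(x,y)
cv2.imwrite("pics/crop5.png",cv2.resize(im[y:y+100,x:x+100,::-1],(600,600),interpolation=cv2.INTER_CUBIC))
plan([.532,.196,.267],frame([0,0,-1],22))
```

```text
[324.90153211 250.66308967]
274 200
t 10.85 F [-0.4  0.2  0.3] grip 0.09128535535497938 0.0 j [ 0.31 -0.12  1.68 -0.    1.58  1.5 ]
dr total [ 0.004 -0.013 -0.01 ] | then xyz total [ 7.000e-03 -1.000e-03  2.671e+00] | xyz before rot [ 1.000e-03 -2.000e-03  2.671e+00]
```

View pics/crop5.png

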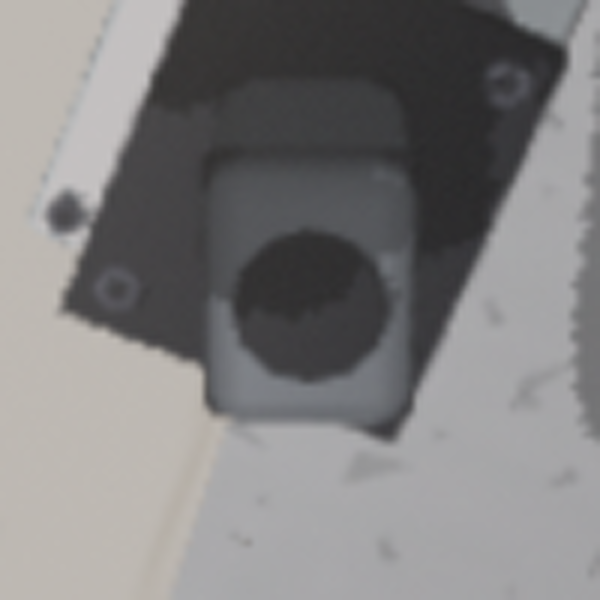

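The probe's cap is centred at crop (311,305) and its sides are upright, so the yaw is right and the lateral offset is about 0.5 mm. Next: descend and grip.

{"name": "jog_arm", "arguments": {
  "xyz": [
    [0, 0.01, 0.6],
    [0, 0, 0.6],
    [0, 0, 0.6],
    [0, 0, 0.5],
    [0, 0, 0.37],
    [0, 0, 0],
    [0, 0, 0]
  ],
  "dr": [
    [0, 0, 0],
    [0, 0, 0],
    [0, 0, 0],
    [0, 0, 0],
    [0, 0, 0],
    [0, 0, 0],
    [0, 0, 0]
  ],
  "fingers": 0.2
}}

```text
time: 11.72
ee_pos: [0.5322, 0.1953, 0.2686]
eef_rot: [0.982, 0.19, 0.001, 0.0]
wrist_force: [0.6, -0.3, 0.1]
opening: 0.0746
grasp_force: 0.0
```

{"name": "jog_arm", "arguments": {
  "xyz": [
    [0, 0, 0],
    [0, 0, 0],
    [0, 0, 0],
    [0, 0, 0],
    [0, 0, 0],
    [0, 0, 0],
    [0, 0, 0]
  ],
  "dr": [
    [0, 0, 0],
    [0, 0, 0],
    [0, 0, 0],
    [0, 0, 0],
    [0, 0, 0],
    [0, 0, 0],
    [0, 0, 0]
  ],
  "fingers": 1,
  "squeeze": 35
}}

```text
time: 12.6
ee_pos: [0.532, 0.1953, 0.2675]
eef_rot: [0.982, 0.19, 0.0, 0.0]
wrist_force: [-1.2, -0.0, 0.4]
opening: 0.026
grasp_force: 35.0
```

{"name": "jog_arm", "arguments": {
  "xyz": [
    [0, 0, -0.1],
    [0, 0, -0.3],
    [0, 0, -0.6],
    [0, 0, -0.8],
    [0, 0, -0.8],
    [0, 0, 0],
    [0, 0, 0]
  ],
  "dr": [
    [0, 0, 0],
    [0, 0, 0],
    [0, 0, 0],
    [0, 0, 0],
    [0, 0, 0],
    [0, 0, 0],
    [0, 0, 0]
  ]
}}

```text
time: 13.48
ee_pos: [0.5318, 0.1953, 0.3973]
eef_rot: [0.982, 0.19, 0.0, 0.0]
wrist_force: [-0.1, -0.5, -2.0]
opening: 0.0259
grasp_force: 35.0
```

```bash
python3 -c "
from h import *
plan(O+D.apply([-.04,0,.016])+N*(.2575+.04),dtool(0))"
```

```text
t 13.47 F [-0.1 -0.5 -2. ] grip 0.02587456649686157 34.99977350234985 j [ 0.31 -0.12  1.69 -0.    1.57  1.49]
dr total [-0.154  1.993  0.886] | then xyz total [-4.44   7.496 -0.305] | xyz before rot [-5.391  6.739  1.233]
```

{"name": "jog_arm", "arguments": {
  "xyz": [
    [0, 0, 0],
    [0, 0, 0],
    [0, 0, 0],
    [-0.5, 0.83, -0.16],
    [-0.5, 0.83, -0.1],
    [-0.5, 0.83, -0.1],
    [-0.5, 0.83, -0.1],
    [-0.5, 0.83, -0.1],
    [-0.5, 0.84, -0.1],
    [-0.48, 0.84, -0.1],
    [-0.48, 0.83, -0.1],
    [-0.48, 0.83, -0.05]
  ],
  "dr": [
    [-0.05, 0.67, 0.3],
    [-0.05, 0.67, 0.3],
    [-0.05, 0.65, 0.29],
    [0, 0, 0],
    [0, 0, 0],
    [0, 0, 0],
    [0, 0, 0],
    [0, 0, 0],
    [0, 0, 0],
    [0, 0, 0],
    [0, 0, 0],
    [0, 0, 0]
  ]
}}

```text
time: 14.98
ee_pos: [0.3965, -0.2213, 0.3631]
eef_rot: [0.979, 0.111, 0.172, -0.02]
wrist_force: [0.5, -0.5, -1.2]
opening: 0.026
grasp_force: 35.0
```

{"name": "jog_arm", "arguments": {
  "xyz": [
    [0, 0, 0],
    [0, 0, 0.3],
    [0, 0, 0.3],
    [0, 0, 0]
  ],
  "dr": [
    [0, 0, 0],
    [0, 0, 0],
    [0, 0, 0],
    [0, 0, 0]
  ]
}}

```text
time: 15.48
ee_pos: [0.4079, -0.2165, 0.334]
eef_rot: [0.979, 0.112, 0.171, -0.021]
wrist_force: [-0.3, 0.3, -1.7]
opening: 0.0257
grasp_force: 35.0
```

Run:
```python
from h import *
plan(O+D.apply([-.04,0,.016])+N*(.2575+.04),dtool(0))
s=bot.get_state();Rt=R.from_quat(s["eef_rot"]);tip=s["ee_pos"]+Rt.apply([0,0,.2575]);seat=O+D.apply([-.04,0,.016])
def pr(m,p):
    T=m["world_from_camera"];q=m["mtx"]@(T[:3,:3].T@(p-T[:3,3]));return q[:2]/q[2]
m=viewer.camera_model("wrist");w=viewer.camera("wrist")[:,:,::-1].copy();print("wrist tip,seat",fproj(m,tip),fproj(m,seat))
ms=viewer.camera_model("side");sd=viewer.camera("side")[:,:,::-1].copy();p=pr(ms,tip);print("side tip, seat, barrel",p,pr(ms,seat),pr(ms,tip-Rt.apply([0,0,.05])))
mt=viewer.camera_model("top");print("top",pr(mt,tip))
a=w[180:330,250:400];x,y=int(p[0])-35,int(p[1])-35;b=sd[y:y+70,x:x+70];print(x,y)
cv2.imwrite("pics/s5.png",sd);cv2.imwrite("pics/w5.png",w)
cv2.imwrite("pics/comp.png",np.hstack([cv2.resize(a,(400,400),interpolation=cv2.INTER_CUBIC),cv2.resize(b,(400,400),interpolation=cv2.INTER_CUBIC)]))
```

```text
t 15.47 F [-0.3  0.3 -1.7] grip 0.025715473355360775 34.999659061431885 j [-0.61 -0.41  2.04  0.27  1.29  0.69]
dr total [-0.018  0.013  0.002] | then xyz total [ 0.001  0.028 -0.035] | xyz before rot [ 0.001  0.028 -0.035]
wrist tip,seat [325.03348833 257.03242281] [328.09963318 239.99147587]
side tip, seat, barrel [368.82560284 203.12873548] [364.23398803 211.35199368] [374.76718704 191.35404556]
top [389.08762915 233.61115408]
333 168
```

View pics/comp.png

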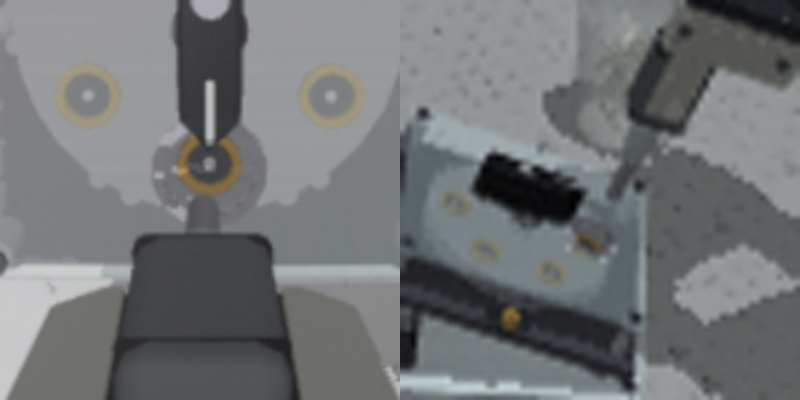

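Left half: the nose at (203,195) is lined up on the seat at (209,163), with a small lateral offset left. Right half (side view): the nose-to-seat offset agrees with the prediction to within a pixel. I'll correct slightly and descend to just above the ferrule.

{"name": "jog_arm", "arguments": {
  "xyz": [
    [0, 0.02, 0],
    [0, 0, 0.25],
    [0, 0, 0.25],
    [0, 0, 0.1],
    [0, 0, 0],
    [0, 0, 0]
  ],
  "dr": [
    [-0.02, 0.01, 0],
    [0, 0, 0],
    [0, 0, 0],
    [0, 0, 0],
    [0, 0, 0],
    [0, 0, 0]
  ]
}}

```text
time: 16.32
ee_pos: [0.4177, -0.2164, 0.3081]
eef_rot: [0.978, 0.111, 0.173, -0.018]
wrist_force: [-0.0, 0.0, -0.8]
opening: 0.0259
grasp_force: 35.0
```

```bash
cat > st.py <<'E'
from h import *
for i in range(1):
    s=bot.get_state();Rt=R.from_quat(s["eef_rot"]);tip=s["ee_pos"]+Rt.apply([0,0,.2575])
    print(s["time"],"tip rel seat mm",np.round(D.inv().apply(tip-O-D.apply([-.04,0,.016]))*1000,2),"Fdeck",np.round(D.inv().apply(s["wrist_force"]),2),"tiltdeg",np.round((dtool(0).inv()*Rt).as_rotvec(degrees=True),2))
E
python3 st.py
```

```text
16.325 tip rel seat mm [ 0.5  -1.51 10.61] Fdeck [-0.3   0.01 -0.77] tiltdeg [-0.19  0.09  0.04]
```

```bash
cat > av.py <<'E'
from h import *
T=[];F=[];V=[]
for i in range(10):
    s=bot.get_state();Rt=R.from_quat(s["eef_rot"]);T.append(D.inv().apply(s["ee_pos"]+Rt.apply([0,0,.2575])-O-D.apply([-.04,0,.016]))*1000)
    F.append(D.inv().apply(s["wrist_force"]));V.append((dtool(0).inv()*Rt).as_rotvec(degrees=True));viewer.camera("wrist")
for a in(T,F,V):print(np.round(np.mean(a,0),2),np.round(np.std(a,0),2))
print(s["time"],s["opening"],s["grasp_force"])
E
python3 av.py
```

```text
[ 0.46 -1.5  10.59] [0.06 0.05 0.09]
[-0.55  0.31 -0.97] [0.59 0.55 0.44]
[-0.19  0.09  0.05] [0.01 0.01 0.  ]
16.775 0.025933603449893424 34.99964654445648
```

{"name": "jog_arm", "arguments": {
  "xyz": [
    [0, -0.02, 0],
    [0, 0, 0],
    [0, 0, 0]
  ],
  "dr": [
    [0.02, -0.01, 0],
    [0, 0, 0],
    [0, 0, 0]
  ]
}}

```text
time: 17.2
ee_pos: [0.4175, -0.2154, 0.3078]
eef_rot: [0.979, 0.111, 0.172, -0.02]
wrist_force: [0.0, 0.7, -0.9]
opening: 0.0258
grasp_force: 35.0
```

```bash
python3 av.py
python3 - <<'E'
from h import *
s=bot.get_state();m=viewer.camera_model("wrist");im=viewer.camera("wrist");cv2.imwrite("pics/w6.png",im[:,:,::-1])
Rt=R.from_quat(s["eef_rot"])
for k in(.2575,.24,.23):print(k,fproj(m,s["ee_pos"]+Rt.apply([0,0,k])))
print("seat",fproj(m,O+D.apply([-.04,0,.016])))
g=im.astype(int)
hsv=cv2.cvtColor(im,cv2.COLOR_RGB2HSV)
for y in range(238,270,2):print(y,"".join("%4d"%v for v in im[y,306:350].mean(1)[::1]))
E
```

```text
[-0.11  0.49 10.36] [0.02 0.02 0.01]
[-0.37  0.09 -1.18] [0.39 0.41 0.37]
[ 0.03 -0.02  0.05] [0. 0. 0.]
17.65 0.025826645948065656 34.99966084957123
0.2575 [325.06342094 257.02589648]
0.24 [325.02855351 266.055254  ]
0.23 [325.00644586 271.80516357]
seat [325.77092841 252.05976586]
238  156 156 156 156 154 147 141 124  83  61  57  58  57  58  58  56  59  76 131 193 194 144  82  56  55  56  55  55  55  55  55  63  90 117 136 152 155 155 155 156 155 156 155 156
240  156 155 155 159 162 166 168 167 156 125  74  54  53  56  56  55  56  72 108 145 145 104  61  46  46  48  48  48  49  57  80 102 115 116 117 122 132 149 155 156 156 157 156 157
242  140 125 117 120 121 122 135 145 146 139 116  93  66  50  45  46  45  59  97 145 145 103  61  46  44  45  46  60  89 104 113 115 116 116 116 116 117 117 126 144 154 156 156 156
244  125 120 119 118 119 119 119 119 117 112 102  99 100  89  66  50  45  54  93 144 145 104  59  45  47  62  84 102 101 105 111 116 118 118 116 117 118 118 119 128 144 154 156 156
246  121 120 118 117 118 118 117 112 102  97 101 103 103  98  83  65  55  56  92 144 145 103
[... 1379 characters left out ...]
5 115 115 116 115 113 108 102 101  93  84  82  85  87  89  92  94  93  92  90  88  89  96 103 104 107 113 114 116 115 115 115 116 116 117 116 116 116 118 129
264  119 117 106 112 115 116 115 115 115 116 115 113 102  90  83  83  86  89  91  94  95  94  92  90  87  86  90 105 113 114 115 114 115 115 114 115 116 117 116 116 116 117 128 145
266  155 154 149 131 122 115 111 111 111 111 111 112 110  97  89  91  94  98 101 102 103 103 100  98  96  95  97 109 112 111 111 112 112 112 114 117 107 112 115 114 115 129 148 153
268   70  69  69  69  68  66  64  64  63  64  63  62  62  61  61  61  61  62  62  62  61  62  61  61  61  61  62  62  62  62  63  62  63  65  65  65  59  55  54  54  56  78 104 124
```

The nose is centred on the seat to within about 0.3 px, so I'll approach and press.

{"name": "jog_arm", "arguments": {
  "xyz": [
    [0, 0, 0.08],
    [0, 0, 0.08],
    [0, 0, 0],
    [0, 0, 0]
  ],
  "dr": [
    [0, 0, 0],
    [0, 0, 0],
    [0, 0, 0],
    [0, 0, 0]
  ]
}}

```text
time: 18.25
ee_pos: [0.4202, -0.2147, 0.3003]
eef_rot: [0.979, 0.111, 0.172, -0.02]
wrist_force: [-0.4, -0.4, -1.5]
opening: 0.0255
grasp_force: 35.0
```

```bash
python3 av.py
```

```text
[-0.06  0.47  2.44] [0.02 0.03 0.04]
[-0.49 -0.1  -1.11] [0.38 0.44 0.49]
[ 0.02 -0.02  0.05] [0. 0. 0.]
18.7 0.0259176129159377 34.999680519104004
```

{"name": "jog_arm", "arguments": {
  "xyz": [
    [0, 0, 0.05],
    [0, 0, 0.03],
    [0, 0, 0],
    [0, 0, 0]
  ],
  "dr": [
    [0, 0, 0],
    [0, 0, 0],
    [0, 0, 0],
    [0, 0, 0]
  ]
}}

```text
time: 19.25
ee_pos: [0.4215, -0.2145, 0.2966]
eef_rot: [0.979, 0.111, 0.172, -0.02]
wrist_force: [-0.5, 0.3, 0.4]
opening: 0.0256
grasp_force: 35.0
```

```bash
python3 av.py
```

```text
[-0.05  0.46 -1.57] [0.01 0.02 0.02]
[-0.01 -0.33  0.45] [0.44 0.45 0.47]
[ 0.02 -0.02  0.04] [0. 0. 0.]
19.7 0.025991583271480233 35.000136494636536
```

{"name": "jog_arm", "arguments": {
  "xyz": [
    [0, 0, 0.03],
    [0, 0, 0.02],
    [0, 0, 0],
    [0, 0, 0],
    [0, 0, 0],
    [0, 0, 0]
  ],
  "dr": [
    [0, 0, 0],
    [0, 0, 0],
    [0, 0, 0],
    [0, 0, 0],
    [0, 0, 0],
    [0, 0, 0]
  ]
}}

```text
time: 20.5
ee_pos: [0.4223, -0.2143, 0.2942]
eef_rot: [0.979, 0.111, 0.172, -0.02]
wrist_force: [-0.2, -0.4, 1.5]
opening: 0.0259
grasp_force: 35.0
```

```bash
python3 av.py;python3 av.py
```

```text
[-0.1   0.49 -4.12] [0.01 0.02 0.02]
[ 0.22 -0.51  1.35] [0.58 0.27 0.47]
[ 0.02 -0.02  0.05] [0. 0. 0.]
20.95 0.025955023632299103 35.000218749046326
[-0.11  0.5  -4.14] [0.02 0.01 0.01]
[ 0.38 -0.6   1.36] [0.35 0.53 0.47]
[ 0.03 -0.02  0.05] [0. 0. 0.]
21.45 0.02568964042168295 35.000136494636536
```

```bash
python3 -c "
from cell import bot
print(bot.job_done())"
```

```text
the job is handed in; nothing more can be done
None
```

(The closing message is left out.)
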